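Square a steel blank and switch on its magnet

ROBOT

A 6-joint arm with a two-finger parallel gripper is mounted at the origin on the work surface. World frame = base frame: x ahead of the robot, y to its left, z up, the work surface at z = 0. Lengths are in m, angles in degrees, forces in N, time in s.
With the tool pointing down it reaches from about 0.35 to 1 m from the base axis. Payload 7.1 kg.
Tool frame: the origin (TCP) lies midway between the tips of the shut fingers; the grasp point (between the pads) lies 19 mm behind it (bot.grasp_offset is the distance from the TCP to the grasp point, in m); x points along the fingers, y is the direction in which the jaws open and shut, and the axes are right-handed (so a half turn about x gives the same grasp; the last joint's range is limited). The gripper opens to 85 mm and grips with 20 to 120 N. Pads are 22 mm wide; open, the fingers measure 114 mm over their backs; the gripper's body (76 mm by 85 mm) begins 54 mm behind the grasp point. The pads swing forward as they close: fully open they stand 13 mm farther back than shut.
Start: joints at [-66.75, 24.242, 93.386, -0, 62.372, -1.089], TCP at [0.258, -0.569, 0.231] pointing down, gripper open.
Joint ranges: [-172.04, 172.04], [-51.8, 120.97], [4.93, 147.93], [-75.15, 255.16], [6.16, 154.13], [-145.62, 145.62]. Speed limits (degrees/s): [136.94, 136.94, 172.46, 180, 180, 180].

INTERFACE

Orientations are given as [roll, pitch, yaw] about the fixed x, y, z axes, in that order (R = Rz(yaw) Ry(pitch) Rx(roll)).
In Python, from rig import bot gives the robot as it stands. The module is installed in compiled form; this text tells all that it offers.
- The arm moves only by the tool step_arm, never from a script. Its argument "increments" is a list of rows, each a list of 5 numbers: the opening, from 0 (shut) to 1 (fully open), then the shift along the world's x, y, z normalised to -1 to 1, where 1 is 10 cm, then the turn about the world's z normalised to -1 to 1, where 1 is 0.5 rad. A call has 1 to 10 rows; each row is the pose to reach, as a shift and turn from the pose commanded when the call began; what a row does not reach only later rows make up. A row lasts 1/8 s, in which the tool goes at most 62.5 mm and 10.7 degrees, less where a joint would pass 70% of its speed; a pose out of reach is approached as far as the arm can. A call with a number of a shift or a turn outside -1 to 1 is refused whole. A call with a gripper value outside its range is refused whole. The fingers move at their own pace and stop on an object; "newtons" is the grip in N (left out, the last holds). Time passes only in rows, so rows that repeat a pose let the fingers close. It gives the time, the measured TCP pose, the force and the opening at its end, in the units of the state.
- bot.sense(): the state, without advancing time (a new reading comes with each control period).
- bot.snapshot(name): name is "scene" or "top" or "wrist"; returns a dict with "img" (480x640x3 uint8, red, green, blue), "fx", "fy", "cx", "cy" (pixels), "distortion" ([k1, k2, p1, p2, k3] as OpenCV has them; the pictures are not rectified), "R" (3x3) and "t" (3): a world point X has camera coordinates R X + t. Camera axes: x right, y down, z forward; pixel columns grow to the right and rows downward; lengths in m; the calibration is good to about 2 mm. A picture is of the moment at which its call begins. There is no depth.
- bot.finish_job(): hands the job in, once; it reports no verdict.
The state is a dict: "clock": time; "joint_positions": joint angles; "dq": joint speeds; "joint_efforts": joint torques, N m; "tcp_pos": TCP position; "eef_rot": TCP orientation; "wrist_force": force on the tool from outside, world axes, zero at the start; "moment": the same for the moment, N m; "opening": opening from 0.0 (shut) to 1.0 (fully open).
Only numpy, scipy, OpenCV 4.12 (cv2) and the standard library are available. Lean on these libraries where they do the work, as an engineer would, in place of code of your own. Each camera call takes 0.05 s, during which the arm holds its last target. There are 200 camera calls.

TASK

Hold the brass push block by its handle and use it to nudge the loose steel blank on the clamping plate until its edges lie snugly against both stops of the corner. Then slide the dust cover on the control box fully aside, press the button under it all the way in to switch on the magnet, and slide the cover fully shut again. Leave the push block standing upright on the bench, off the clamping plate, do not touch the blank with the gripper, and leave the other things where they are.

Things in the scene. Friction and masses are not known exactly. Their poses are not given: they have to be found in the camera images.
- clamp_plate: Fixed clamping plate of a magnet: dark slab 190 (x) by 170 (y) by 12 mm high with thin brass cross lines; origin at the centre of its underside, on the bench. Two aluminium stops, 12 mm wide, rising 12 mm above the slab, run along its far (+x) and left (+y) edges and make a square corner; their inner faces are at x = +83 and y = +73 mm in its own frame.
- blank_center (a point): Centre (half-way up) of the loose steel blank lying flat on the clamping plate: 80 (own x) by 60 (own y) by 10 mm thick, about 0.3 kg, two dark round marks. It starts 8 to 40 mm short of each stop, up to 0.2 rad askew; home, it touches both stops, long edge along the plate's x, with this point at x = +43, y = +43, z = +17 mm in the plate's frame.
- push_block_center (a point): Centre (40 mm above its underside) of the brass push block that stands loose on the bench, 80 mm high, about 0.35 kg: a square foot 40 by 40 by 22 mm high, and on it a central upright handle 32 mm (own x) by 14 mm (own y), from 22 to 80 mm above its underside.
- control_box: Fixed grey control box, 110 (x) by 170 (y) by 36 mm high; origin at the centre of its underside, on the bench. On its top two aluminium rails run along y at the sides of the dust cover, to 62 mm above the bench.
- cover_grip (a point): Centre (half-way up, 73 mm above the bench) of the upright black tab in the middle of the aluminium dust cover; the tab is 12 mm thick (own y), 34 mm wide (own x), 24 mm high. The cover is a slab 68 (x) by 66 (y) by 4 mm, its top 61 mm above the bench; it slides on the control box along own +y to open.
- cover (a joint): Travel of the dust cover: 0 fully shut (right over the button), 0.075 m fully open, where the button lies quite clear of it. It stays where it is left; about 1.5 N of friction. It may start up to 8 mm ajar.
- button_top (a point): Centre of the top of the black round push button, 30 mm across, 54 mm above the bench at rest, facing up; same axes as the box. The shut cover lies over it, so it is out of sight until the cover is open.
- button (a joint): Travel of the push button: 0 at rest, 0.006 m fully in; springs back when let go; 1.5 N to start, 5 N fully in.
- bracket: Steel angle bracket, 50 by 50 mm, 45 mm high, between the clamping plate and the control box; origin under its centre. A bystander, to be left alone.
- cutting_disc: Thin black cutting disc, 115 mm across, 4 mm thick, lying flat farther back; origin under its centre. A bystander, to be left alone.
- marker: Blue marker pen, about 130 mm long, 16 mm thick, lying near the robot on its left; origin under its middle. A bystander, to be left alone.
- dust_brush: Brush with wooden handle, 200 mm long, lying near the robot on its right; origin under its middle. A bystander, to be left alone.
- tin: Small round tin, 60 mm across, 85 mm high, at the right; origin under its centre. A bystander, to be left alone.
There are look-alikes about, which are no part of the job. There is more than one size of the part that bears push_block_center; the job needs the larger. What is shaped like the part that bears blank_center but turquoise is not meant.

How it is judged (in metres and radians):
On the way, in this order (a step that is already met when the one before it is completed fails the run):
1. the blank lies against both stops, square with them (x of blank_center in the frame of clamp_plate above 0.041 m and y of blank_center in the frame of clamp_plate above 0.041 m and z of blank_center in the frame of clamp_plate below 0.022 m and angle between the x axis of blank_center and the x axis of clamp_plate, either way round below 0.035 rad), for 0.2 s.
2. the dust cover is slid aside (value of joint cover above 0.05 m), for 0.1 s.
3. the button is pressed in, with the cover open (value of joint button above 0.004 m and value of joint cover above 0.04 m), for 0.1 s.
At the end, for the whole second after the job is handed in: The blank lies flat on the clamping plate within 2 mm of both stops and within 0.035 rad of square; the dust cover is shut to within 4 mm and the button is out; the push block stands upright (within 0.1 rad) on the bench, off the clamping plate (all of step 1 and value of joint cover below 0.004 m and value of joint button below 0.002 m and height (world z) of push_block_center below 0.046 m and angle between push_block_center's own z axis and vertical below 0.1 rad); the robot touches nothing.
It fails at once if the gripper or arm pushes on the blank itself (contact force between any of the fingers, the arm and blank above 1 N).
It fails at once if a bystander is moved by more than 30 mm (distance of any of bracket, cutting_disc, marker, dust_brush, tin from where it was at the start of the episode above 0.03 m).
It also fails if it takes over 72 s, if anything falls off the work surface, if the arm or the gripper's body presses on something with over 40 N, if the wrist force passes 120 N, or if a joint passes its speed limit or range.

## Working session

There is one attempt and no reset: what is moved stays moved. The work goes in short steps, Python scripts to look and compute and a tool call to move; the robot and the scene stay as the last step left them, time stands still between calls to the robot, and variables do not carry over. Pictures are saved under pics/ and viewed, about 8 in all and at most 12, crops included, and the job is handed in when it is done.

Besides the shell and the picture viewer there is one more tool, called after ">>>" as name([rows], argument=value, ...), one row to a line, values as JSON. step_arm: Moves the arm, as the interface text tells. Scaled input: -1 to 1 covers 10 cm each way for a shift and 0.5 rad each way for a turn. Its arguments: {"type":"object","properties":{"increments":{"type":"array","items":{"type":"array","items":{"type":"number"}}},"newtons":{"type":"number"}},"required":["increments"]}

```bash
mkdir -p pics
cat > h.py <<'E'
import numpy as np, cv2
from rig import bot
def snap(n,f=None):
    s=bot.snapshot(n)
    if f: cv2.imwrite('pics/'+f,s['img'][:,:,::-1])
    return s
def K(s): return np.array([[s['fx'],0,s['cx']],[0,s['fy'],s['cy']],[0,0,1.]])
def ray(s,uv,z):
    "pixels -> world points on plane z"
    p=cv2.undistortPoints(np.array(uv,float).reshape(-1,1,2),K(s),np.array(s['distortion'],float)).reshape(-1,2)
    R=np.array(s['R']);t=np.array(s['t'])
    c=-R.T@t; d=np.c_[p,np.ones(len(p))]@R
    return c+d*((z-c[2])/d[:,2])[:,None]
def proj(s,X):
    return cv2.projectPoints(np.array(X,float).reshape(-1,1,3),cv2.Rodrigues(np.array(s['R']))[0],np.array(s['t'],float),K(s),np.array(s['distortion'],float))[0].reshape(-1,2)
E
python3 - <<'E'
from h import *
import pickle
d={n:snap(n,n+'0.png') for n in('top','scene')}
pickle.dump(d,open('s0.pkl','wb'))
for n in d: 
    R=np.array(d[n]['R']);print(n,-R.T@np.array(d[n]['t']),R[2])
print(bot.sense())
E
```

```text
top [ 0.39443697 -0.10947231  0.98011763] [ 0.18711264  0.01168273 -0.98226899]
scene [0.92564452 0.43042138 0.81226508] [-0.39169381 -0.53880627 -0.74583092]
{'clock': 0.1, 'joint_positions': array([-6.67503653e+01,  2.42819365e+01,  9.34281402e+01, -1.73469384e-03,
        6.23725585e+01, -1.08847371e+00]), 'dq': array([ 0.04914398, -0.0441827 , -0.16911727,  0.00962522,  0.05046663,
       -0.10146511]), 'joint_efforts': array([ 1.60362964e-03, -5.58426440e+01, -2.82444209e+01,  9.68494464e-05,
        2.92696277e-03,  1.70153928e-06]), 'tcp_pos': array([ 0.25739203, -0.56898058,  0.23059545]), 'eef_rot': array([-90.02377423,  89.91735057, 114.31513969]), 'wrist_force': array([ 0.74495323, -0.19609293, -0.85729016]), 'moment': array([-0.00705696,  0.07249911,  0.01458032]), 'opening': 0.9988618396750383}
```

View pics/top0.png

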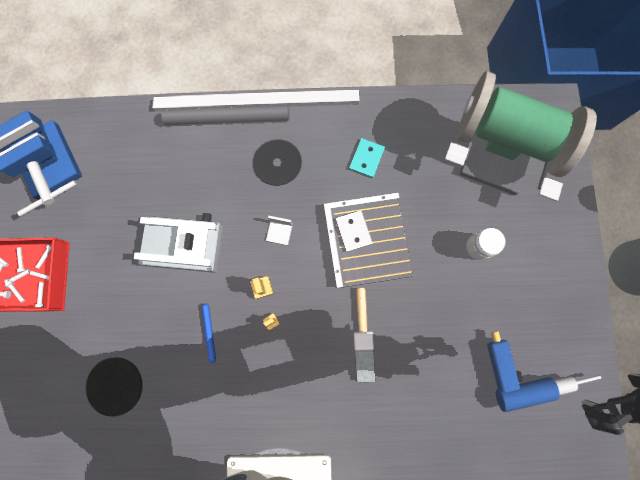

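View pics/scene0.png

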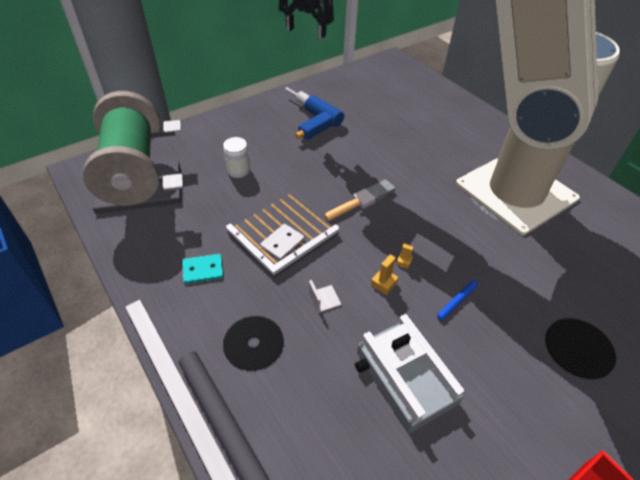

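The top view shows the plate near (367,240) with the blank at (354,230). The larger push block is at (262,287) and the smaller at (271,321). The box is at (178,243), with its tab at (188,241). Next I'll zoom in for corner pixels.

Run:
```python
from h import *
import pickle
d=pickle.load(open('s0.pkl','rb'));im=d['top']['img'][:,:,::-1]
a=cv2.resize(im[185:295,315:418],None,fx=4,fy=4,interpolation=cv2.INTER_CUBIC)
b=cv2.resize(im[205:280,130:225],None,fx=4,fy=4,interpolation=cv2.INTER_CUBIC)
c=cv2.resize(im[270:310,245:285],None,fx=4,fy=4,interpolation=cv2.INTER_CUBIC)
o=np.zeros((470,800,3),np.uint8);o[:440,:412]=a;o[:300,415:795]=b;o[305:465,415:575]=c
cv2.imwrite('pics/crop1.png',o)
```

```text
(no output)
```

View pics/crop1.png

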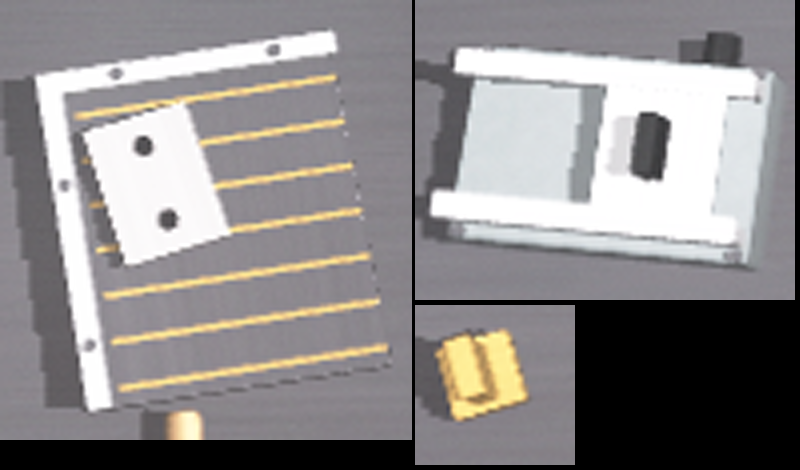

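Run:
```python
from h import *
import pickle
d=pickle.load(open('s0.pkl','rb'));s=d['top']
def A(p): p=np.array(p,float); return np.c_[315+p[:,0]/4-.4,185+p[:,1]/4-.4]
def B(p): p=np.array(p,float); return np.c_[130+(p[:,0]-415)/4-.4,205+p[:,1]/4-.4]
def C(p): p=np.array(p,float); return np.c_[245+(p[:,0]-415)/4-.4,270+(p[:,1]-305)/4-.4]
np.set_printoptions(precision=4,suppress=True)
P=ray(s,A([[38,76],[335,31],[90,411],[336,51]]),.024)[:,:2];print('plate',P)
y1=P[0]-P[1];x1=P[0]-P[2]
print(np.linalg.norm(y1),np.linalg.norm(x1),np.degrees(np.arctan2(-y1[0],y1[1])),np.degrees(np.arctan2(x1[1],x1[0])))
yaw=np.mean([np.arctan2(-y1[0],y1[1]),np.arctan2(x1[1],x1[0])]);R=np.array([[np.cos(yaw),-np.sin(yaw)],[np.sin(yaw),np.cos(yaw)]])
o=np.mean([P[0]-R@[.095,.085],P[1]-R@[.095,-.085],P[2]-R@[-.095,.085]],0);print('o',o,np.degrees(yaw))
b=ray(s,A([[83,130],[185,102],[231,234],[126,265]]),.022)[:,:2];bc=b.mean(0);print('blank',bc,'plateframe',R.T@(bc-o),(b-o)@R)
e=b[0]-b[3]+b[1]-b[2];print('yaw',np.degrees(np.arctan2(e[1],e[0])),np.linalg.norm(e)/2,np.linalg.norm(b[0]+b[3]-b[1]-b[2])/2)
r=ray(s,B([[455,47],[757,72],[430,190],[735,217]]),.062)[:,:2];print('rail outer TL TR BL',r)
c=ray(s,B([[606,85],[724,95],[590,203],[714,215]]),.061)[:,:2];print('cover',c)
t=ray(s,B([[640,112],[670,114],[633,177],[664,180]]),.085)[:,:2];print('tab',t,t.mean(0))
f=ray(s,C([[437,350],[507,330],[526,397],[455,420]]),.022)[:,:2];print('foot',f,f.mean(0))
h=ray(s,C([[440,344],[470,333],[492,394],[462,404]]),.08)[:,:2];print('handle',h,h.mean(0))
e=f[0]-f[3]+f[1]-f[2];print('yaw',np.degrees(np.arctan2(e[1],e[0])))
```

```text
plate [[ 0.6471 -0.1095]
 [ 0.6689 -0.2782]
 [ 0.4585 -0.133 ]
 [ 0.6572 -0.2781]]
0.17013884493069897 0.19004785352872314 7.343255909454144 7.102178994578542
o [ 0.5637 -0.2056] 7.222717452016343
blank [ 0.5847 -0.1738] plateframe [0.0249 0.0289] [[ 0.0606  0.0646]
 [ 0.0678  0.0054]
 [-0.0103 -0.0073]
 [-0.0186  0.053 ]]
yaw 15.977061869454499 0.07961912227021856 0.060268009182833406
rail outer TL TR BL [[0.6203 0.2952]
 [0.6015 0.1272]
 [0.5413 0.3048]
 [0.5227 0.1374]]
cover [[0.5968 0.2103]
 [0.5895 0.1453]
 [0.5323 0.2166]
 [0.5242 0.1491]]
tab [[0.5765 0.1832]
 [0.575  0.1671]
 [0.5419 0.1857]
 [0.5399 0.1692]] [0.5583 0.1763]
foot [[0.4774 0.0573]
 [0.4875 0.0187]
 [0.4507 0.0084]
 [0.4391 0.0473]] [0.4637 0.033 ]
handle [[0.4755 0.0457]
 [0.4808 0.0301]
 [0.4492 0.0188]
 [0.4444 0.0342]] [0.4625 0.0322]
yaw 15.108781581734501
```

>>> step_arm([
  [0.6, 0.17, 0.5, 0, -0.16],
  [0.6, 0.34, 1, 0, -0.32],
])

```text
clock: 0.35
tcp_pos: [0.2915, -0.4682, 0.2307]
eef_rot: [-84.9, 89.9, 110.0]
wrist_force: [0.9, -0.8, 0.3]
opening: 0.614
```

>>> step_arm([
  [0.6, 0.17, 0.5, 0, 0],
  [0.6, 0.34, 1, 0, 0],
])

```text
clock: 0.6
tcp_pos: [0.3257, -0.3677, 0.2311]
eef_rot: [-81.0, 90.0, 114.2]
wrist_force: [0.5, -0.3, -0.2]
opening: 0.603
```

>>> step_arm([
  [0.6, 0.17, 0.5, 0, 0],
  [0.6, 0.34, 1, 0, 0],
])

```text
clock: 0.85
tcp_pos: [0.3598, -0.2677, 0.2312]
eef_rot: [-82.6, 90.0, 112.6]
wrist_force: [0.5, 0.8, -0.8]
opening: 0.598
```

>>> step_arm([
  [0.6, 0.17, 0.5, 0, 0],
  [0.6, 0.34, 1, 0, 0],
])

```text
clock: 1.1
tcp_pos: [0.3938, -0.1678, 0.2313]
eef_rot: [152.2, 90.0, -12.6]
wrist_force: [0.6, -1.1, 0.1]
opening: 0.604
```

>>> step_arm([
  [0.6, 0.17, 0.5, 0, 0],
  [0.6, 0.34, 1, 0, 0],
])

```text
clock: 1.35
tcp_pos: [0.4278, -0.0677, 0.2313]
eef_rot: [146.9, 90.0, -17.9]
wrist_force: [0.4, -0.7, -0.3]
opening: 0.597
```

>>> step_arm([
  [0.6, 0.17, 0.5, 0, 0],
  [0.6, 0.34, 1, 0, 0],
  [0.6, 0.34, 1, 0, 0],
  [0.6, 0.34, 1, 0, 0],
])

```text
clock: 1.85
tcp_pos: [0.4611, 0.0305, 0.231]
eef_rot: [2.2, 89.9, -162.5]
wrist_force: [-0.4, 0.2, -0.0]
opening: 0.599
```

Run:
```python
from h import *
from scipy.spatial.transform import Rotation as Ro
s=bot.sense();print(s['clock'],s['tcp_pos'],s['opening']);M=Ro.from_euler('xyz',s['eef_rot'],degrees=True).as_matrix()
print('ang y',np.degrees(np.arctan2(M[1,1],M[0,1])));print(M[:,0])
w=snap('wrist','w1.png')
print(proj(w,[[.4637,.033,.022],[.4625,.0322,.08]]))
```

```text
1.85 [0.46105092 0.03047518 0.23095726] 0.5993163905621565
ang y -74.7701494307406
[-1.09490361e-03 -3.44372190e-04 -9.99999341e-01]
[[316.87561817 207.77460495]
 [317.23002986 224.85242961]]
```

View pics/w1.png

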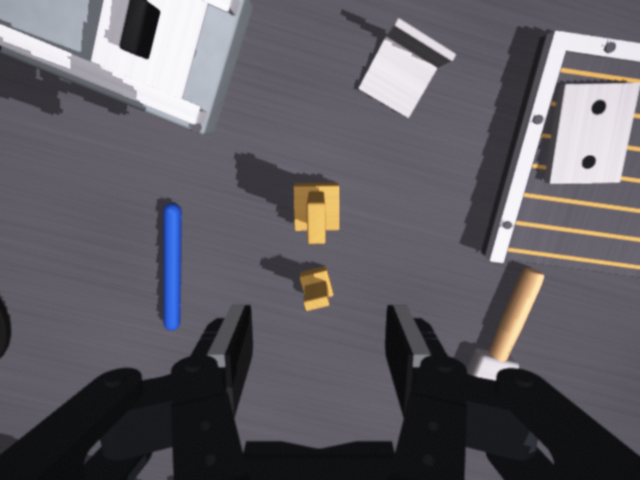

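The block sits square between the jaws, with its foot at (316,207) as predicted. Descending to grasp it.

>>> step_arm([
  [0.6, 0.025, 0.022, -0.5, 0],
  [0.6, 0.025, 0.022, -1, 0],
], newtons=60)

```text
clock: 2.15
tcp_pos: [0.4646, 0.0314, 0.1309]
eef_rot: [164.7, 89.8, -0.2]
wrist_force: [0.5, 0.8, 0.1]
opening: 0.596
```

>>> step_arm([
  [0.6, 0, 0, -0.45, 0],
  [0.6, 0, 0, -0.89, 0],
  [0.6, 0, 0, -0.89, 0],
  [0.1, 0, 0, -0.89, 0],
  [0.1, 0, 0, -0.89, 0],
  [0.1, 0, 0, -0.89, 0],
  [0.1, 0, 0, -0.89, 0],
  [0.1, 0, 0, -0.89, 0],
])

```text
clock: 3.15
tcp_pos: [0.4654, 0.0328, 0.044]
eef_rot: [163.4, 89.8, -1.4]
wrist_force: [-0.7, -1.2, 9.4]
opening: 0.157
```

>>> step_arm([
  [0.1, 0, 0, 0.2, 0],
  [0.1, 0, 0, 0.5, 0],
  [0.1, 0, 0, 0.5, 0],
  [0.1, 0, 0, 0.5, 0],
])

```text
clock: 3.65
tcp_pos: [0.4638, 0.0328, 0.0923]
eef_rot: [163.4, 90.0, -1.5]
wrist_force: [-0.5, -0.0, -3.6]
opening: 0.159
```

Run:
```python
from h import *
s=bot.sense();print(s['clock'],s['tcp_pos'],s['opening'],s['wrist_force'])
w=snap('wrist');t=snap('top')
im=np.zeros((480,800,3),np.uint8);im[:, :480]=w['img'][:,80:560,::-1]
im[:320,480:]=cv2.resize(t['img'][240:320,220:300,::-1],(320,320),interpolation=cv2.INTER_CUBIC)
cv2.imwrite('pics/g1.png',im)
```

```text
3.65 [0.46384504 0.0327942  0.09225465] 0.15946690059302204 [-0.5362413  -0.04002598 -3.55823074]
```

View pics/g1.png

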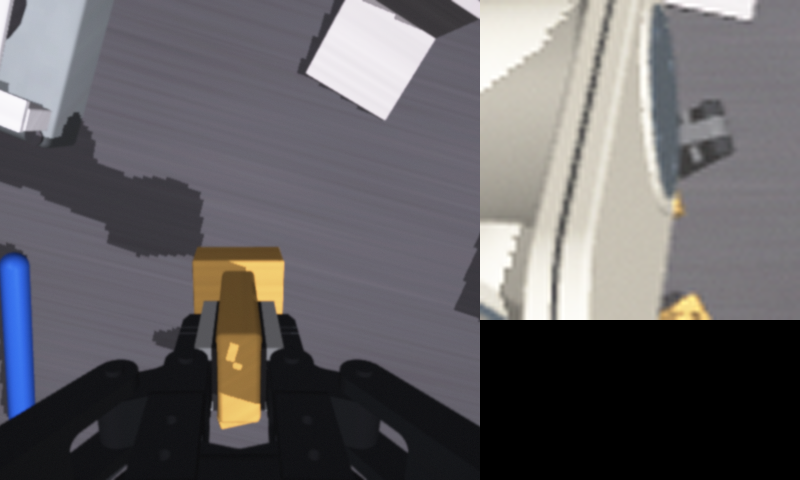

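Firmly held: the wrist reads 3.6 N, which is about the block's weight. Next I'll carry it to the −x side of the blank, turned square with the plate.

>>> step_arm([
  [0.1, 0.12, -0.5, 0.1, -0.14],
  [0.1, 0.25, -1, 0.1, -0.275],
])

```text
clock: 4.0
tcp_pos: [0.4893, -0.0679, 0.1019]
eef_rot: [-21.3, 90.0, 166.0]
wrist_force: [-0.1, 0.5, -3.8]
opening: 0.157
```

>>> step_arm([
  [0.1, 0.12, -0.5, 0, 0],
  [0.1, 0.23, -1, 0, 0],
  [0.1, 0.23, -1, 0, 0],
])

```text
clock: 4.38
tcp_pos: [0.5127, -0.1704, 0.1014]
eef_rot: [116.5, 90.0, -56.4]
wrist_force: [-0.9, 0.7, -3.1]
opening: 0.158
```

>>> step_arm([
  [0.1, 0, -0.04, 0, 0],
  [0.1, 0, -0.04, -0.2, 0],
  [0.1, 0, -0.04, -0.42, 0],
  [0.1, 0, -0.04, -0.42, 0],
  [0.1, 0, -0.04, -0.42, 0],
])

```text
clock: 5.0
tcp_pos: [0.5121, -0.1706, 0.0606]
eef_rot: [-23.7, 90.0, 163.7]
wrist_force: [0.6, -0.3, -3.1]
opening: 0.153
```

```bash
cat >> h.py <<'E'
from scipy.spatial.transform import Rotation as Ro
PO=np.array([.5637,-.2056]);PY=np.radians(7.22);PR=np.array([[np.cos(PY),-np.sin(PY)],[np.sin(PY),np.cos(PY)]])
def st():
    s=bot.sense();M=Ro.from_euler('xyz',s['eef_rot'],degrees=True).as_matrix()
    print('t',s['clock'],s['tcp_pos'].round(4),'plate',(PR.T@(s['tcp_pos'][:2]-PO)).round(4),'yaw',np.degrees(np.arctan2(M[1,1],M[0,1])).round(2),'F',s['wrist_force'].round(1),'op',round(s['opening'],3))
E
python3 - <<'E'
from h import *
st();w=snap('wrist','w2.png')
E
```

```text
t 5.0 [ 0.5121 -0.1706  0.0606] plate [-0.0467  0.0412] yaw -82.64 F [ 0.6 -0.3 -3.1] op 0.153
```

View pics/w2.png

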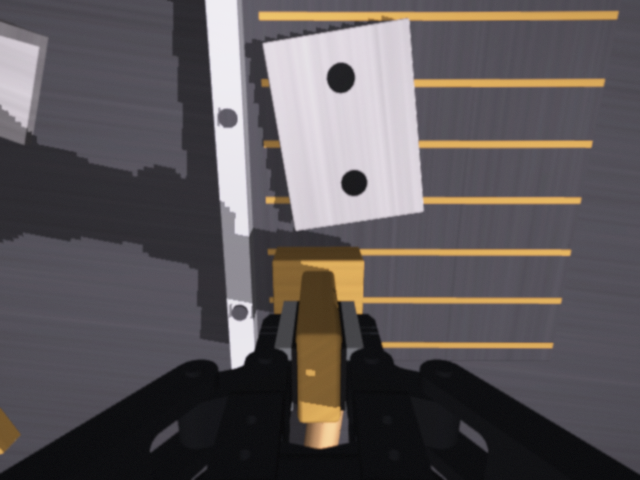

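The block foot is square with the lines and about 1 cm short of the blank's near corner at (295,230). Pushing along plate +x.

>>> step_arm([
  [0.1, 0.03, 0.004, -0.02, 0],
  [0.1, 0.07, 0.009, -0.02, 0],
  [0.1, 0.11, 0.014, -0.02, 0],
  [0.1, 0.15, 0.019, -0.02, 0],
  [0.1, 0.19, 0.024, -0.02, 0],
  [0.1, 0.23, 0.029, -0.02, 0],
  [0.1, 0.26, 0.033, -0.02, 0],
  [0.1, 0.28, 0.035, -0.02, 0],
  [0.1, 0.28, 0.035, -0.02, 0],
])

```text
clock: 6.18
tcp_pos: [0.5405, -0.1678, 0.0584]
eef_rot: [159.6, 90.0, -13.1]
wrist_force: [-0.3, 0.2, -3.8]
opening: 0.156
```

>>> step_arm([
  [0.1, 0.01, 0.0013, 0, 0],
  [0.1, 0.02, 0.0025, 0, 0],
  [0.1, 0.02, 0.0025, 0, 0],
])

```text
clock: 6.55
tcp_pos: [0.5421, -0.1675, 0.0583]
eef_rot: [-62.0, 90.0, 125.3]
wrist_force: [-1.9, -1.0, -1.1]
opening: 0.157
```

Run:
```python
from h import *
st();w=snap('wrist','w3.png')
```

```text
t 6.55 [ 0.5421 -0.1675  0.0583] plate [-0.0167  0.0405] yaw -82.71 F [-1.9 -1.  -1.1] op 0.157
```

View pics/w3.png

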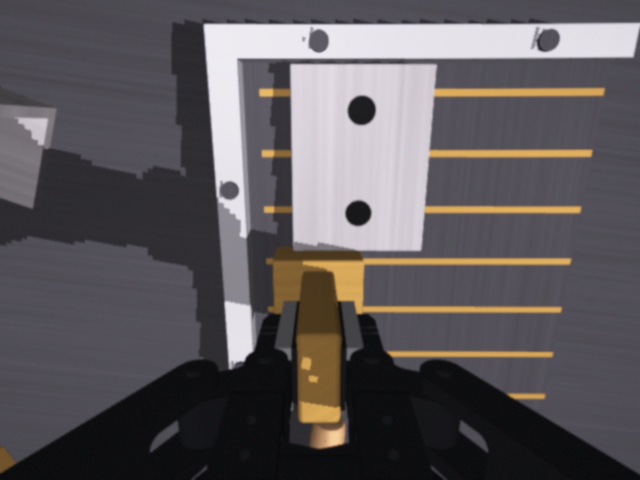

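Blank is now square and nearly at the far stop (edge row 65 against stop face row about 58). Seating it further in small steps.

>>> step_arm([
  [0.1, 0.01, 0.0013, 0, 0],
  [0.1, 0.015, 0.002, 0, 0],
  [0.1, 0.015, 0.002, 0, 0],
])

```text
clock: 6.98
tcp_pos: [0.5437, -0.1673, 0.0583]
eef_rot: [151.0, 90.0, -21.7]
wrist_force: [-3.4, -1.0, -1.7]
opening: 0.155
```

>>> step_arm([
  [0.1, 0.01, 0.0013, 0, 0],
  [0.1, 0.01, 0.0013, 0, 0],
])

```text
clock: 7.22
tcp_pos: [0.5439, -0.1672, 0.0582]
eef_rot: [-12.3, 89.9, 175.0]
wrist_force: [-5.5, -1.2, -0.2]
opening: 0.157
```

Run:
```python
from h import *
st()
```

```text
t 7.225 [ 0.5439 -0.1672  0.0582] plate [-0.0148  0.0406] yaw -82.7 F [-5.5 -1.2 -0.2] op 0.157
```

>>> step_arm([
  [0.1, -0.07, -0.01, 0, 0],
  [0.1, -0.15, -0.02, 0, 0],
  [0.1, -0.15, -0.02, 0.3, 0],
  [0.1, -0.15, -0.02, 0.35, 0],
  [0.1, 0.3, -0.35, 0.35, 0],
  [0.1, 0.68, -0.68, 0.35, 0],
  [0.1, 0.68, -0.68, 0.35, 0],
  [0.1, 0.68, -0.68, 0.15, 0],
  [0.1, 0.68, -0.68, 0, 0],
  [0.1, 0.68, -0.68, 0, 0],
])

```text
clock: 8.48
tcp_pos: [0.611, -0.234, 0.0564]
eef_rot: [-31.2, 89.8, 156.2]
wrist_force: [-0.5, -0.4, -2.4]
opening: 0.154
```

Run:
```python
from h import *
st();w=snap('wrist','w4.png')
```

```text
t 8.475 [ 0.611  -0.234   0.0564] plate [ 0.0433 -0.0341] yaw -82.68 F [-0.5 -0.4 -2.4] op 0.154
```

View pics/w4.png

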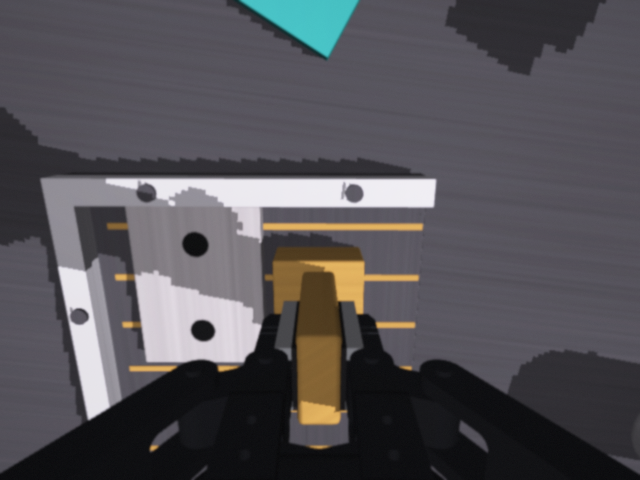

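Blank is flush on the far stop. The block's left face (column 273) is about 4 mm off the blank's right edge (column 263). Pushing along plate +y.

>>> step_arm([
  [0.1, -0.004, 0.03, 0.015, 0],
  [0.1, -0.009, 0.07, 0.015, 0],
  [0.1, -0.014, 0.11, 0.015, 0],
  [0.1, -0.019, 0.15, 0.015, 0],
  [0.1, -0.024, 0.19, 0.015, 0],
  [0.1, -0.028, 0.22, 0.015, 0],
  [0.1, -0.031, 0.245, 0.015, 0],
  [0.1, -0.031, 0.245, 0.015, 0],
])

```text
clock: 9.52
tcp_pos: [0.6095, -0.2103, 0.0599]
eef_rot: [-75.9, 90.0, 111.4]
wrist_force: [0.6, -1.4, -2.7]
opening: 0.154
```

>>> step_arm([
  [0.1, -0.001, 0.01, 0, 0],
  [0.1, -0.002, 0.015, 0, 0],
  [0.1, -0.002, 0.015, 0, 0],
])

```text
clock: 9.9
tcp_pos: [0.6093, -0.2093, 0.0599]
eef_rot: [118.6, 90.0, -54.1]
wrist_force: [0.1, -2.1, -3.2]
opening: 0.156
```

>>> step_arm([
  [0.1, -0.001, 0.01, 0, 0],
  [0.1, -0.001, 0.01, 0, 0],
])

```text
clock: 10.15
tcp_pos: [0.6092, -0.2082, 0.0599]
eef_rot: [122.1, 90.0, -50.6]
wrist_force: [-0.3, -2.7, -3.3]
opening: 0.155
```

Run:
```python
from h import *
st();w=snap('wrist','w5.png')
```

```text
t 10.15 [ 0.6092 -0.2082  0.0599] plate [ 0.0448 -0.0083] yaw -82.71 F [-0.3 -2.7 -3.3] op 0.155
```

View pics/w5.png

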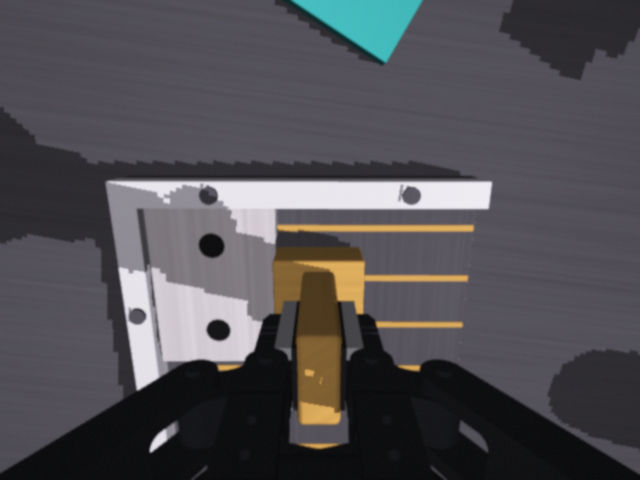

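A narrow band remains at the left (columns 140–150). I'll keep pushing until the force rises.

>>> step_arm([
  [0.1, -0.001, 0.01, 0, 0],
  [0.1, -0.001, 0.01, 0, 0],
])

```text
clock: 10.45
tcp_pos: [0.6091, -0.2071, 0.0599]
eef_rot: [79.1, 90.0, -93.6]
wrist_force: [-0.6, -2.4, -1.9]
opening: 0.154
```

>>> step_arm([
  [0.1, -0.001, 0.01, 0, 0],
  [0.1, -0.001, 0.01, 0, 0],
])

```text
clock: 10.7
tcp_pos: [0.6091, -0.2063, 0.0599]
eef_rot: [108.4, 90.0, -64.3]
wrist_force: [-1.5, -4.8, -1.7]
opening: 0.158
```

>>> step_arm([
  [0.1, -0.001, 0.01, 0, 0],
  [0.1, -0.001, 0.01, 0, 0],
])

```text
clock: 10.95
tcp_pos: [0.609, -0.2061, 0.06]
eef_rot: [100.6, 89.9, -72.1]
wrist_force: [-0.6, -7.7, -1.4]
opening: 0.157
```

Run:
```python
from h import *
st()
```

```text
t 10.95 [ 0.609  -0.2061  0.06  ] plate [ 0.0449 -0.0062] yaw -82.68 F [-0.6 -7.7 -1.4] op 0.157
```

Force is rising with almost no motion, so the blank is on the left stop. Backing off and lifting to check.

>>> step_arm([
  [0.1, 0.006, -0.05, 0, 0],
  [0.1, 0.02, -0.15, 0, 0],
  [0.1, 0.02, -0.15, 0.4, 0],
  [0.1, -0.1, -0.1, 0.6, 0],
  [0.1, -0.5, 0.2, 0.7, 0],
  [0.1, -0.8, 0.5, 0.7, 0],
  [0.1, -0.8, 0.5, 0.7, 0],
  [0.1, -0.8, 0.5, 0.7, 0],
])

```text
clock: 11.95
tcp_pos: [0.5298, -0.1554, 0.1302]
eef_rot: [162.2, 89.9, -10.5]
wrist_force: [0.0, -0.7, -2.2]
opening: 0.158
```

Run:
```python
from h import *
st();w=snap('wrist','w6.png');t=snap('top')
im=np.zeros((600,720,3),np.uint8)
im[:480,:640]=w['img'][:,:,::-1]
cv2.imwrite('pics/w6.png',im[:480,:640])
# predicted home corners
P=np.array([[.083,.073],[.083,.013],[.003,.013],[.003,.073]])@PR.T+PO
print(proj(w,np.c_[P,np.full(4,.022)]))
```

```text
t 11.95 [ 0.5298 -0.1554  0.1302] plate [-0.0273  0.054 ] yaw -82.7 F [ 0.  -0.7 -2.2] op 0.158
[[285.96430045  57.97679733]
 [391.12720059  58.07717714]
 [384.15924439 197.44576877]
 [288.85067091 197.3517753 ]]
```

View pics/w6.png

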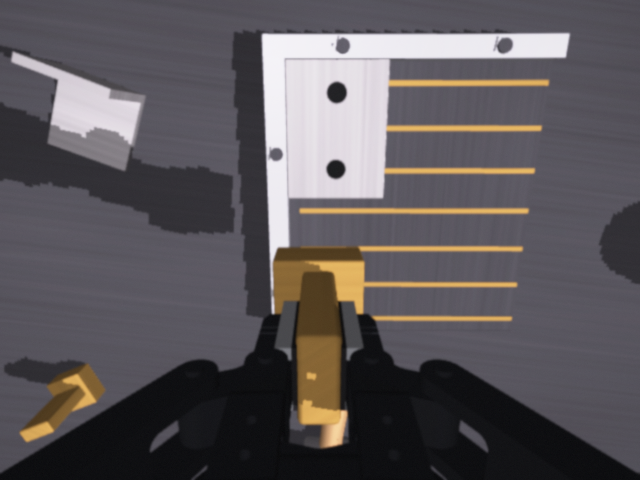

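Blank is home in the corner: its corners at (286,58), (390,58), (384,198) and (289,198) match the predicted home pixels to about 1 px. Returning the block to its old spot on the bench.

>>> step_arm([
  [0.1, -0.3, 0.5, 0, 0],
  [0.1, -0.6, 1, 0, 0],
])

```text
clock: 12.3
tcp_pos: [0.4693, -0.0549, 0.1297]
eef_rot: [-179.6, 89.9, 7.6]
wrist_force: [0.4, 1.1, -2.8]
opening: 0.162
```

>>> step_arm([
  [0.1, 0, 0.45, 0, 0],
  [0.1, -0.02, 0.88, 0, 0],
  [0.1, -0.02, 0.88, -0.4, 0],
  [0.1, -0.02, 0.88, -0.7, 0],
  [0.1, -0.02, 0.88, -0.8, 0],
  [0.1, -0.02, 0.88, -0.84, 0],
  [0.1, -0.02, 0.88, -0.86, 0],
  [0.1, -0.02, 0.88, -0.86, 0],
])

```text
clock: 13.3
tcp_pos: [0.4676, 0.0327, 0.0445]
eef_rot: [175.9, 89.9, 3.2]
wrist_force: [0.1, 0.4, -3.4]
opening: 0.154
```

```bash
python3 -c "
from h import *
st()"
```

```text
t 13.3 [0.4676 0.0327 0.0445] plate [-0.0654  0.2485] yaw -82.73 F [ 0.1  0.4 -3.4] op 0.154
```

>>> step_arm([
  [0.1, 0, 0, -0.01, 0],
  [0.1, 0, 0, -0.01, 0],
])

```text
clock: 13.55
tcp_pos: [0.4675, 0.0329, 0.0434]
eef_rot: [174.6, 89.9, 1.9]
wrist_force: [0.4, -0.2, 2.3]
opening: 0.156
```

>>> step_arm([
  [0.1, 0, 0, -0.01, 0],
  [0.1, 0, 0, -0.01, 0],
])

```text
clock: 13.8
tcp_pos: [0.4675, 0.0329, 0.0433]
eef_rot: [175.6, 89.9, 2.8]
wrist_force: [-3.2, -0.6, 19.2]
opening: 0.157
```

>>> step_arm([
  [0.1, 0, 0, -0.01, 0],
  [0.1, 0, 0, -0.01, 0],
])

```text
clock: 14.05
tcp_pos: [0.4676, 0.0329, 0.0433]
eef_rot: [174.6, 89.9, 1.9]
wrist_force: [-7.8, 0.2, 34.6]
opening: 0.16
```

Contact came at TCP z = 0.0434, so I'll ease back up to it and release.

>>> step_arm([
  [0.1, 0, 0, 0.02, 0],
  [0.1, 0, 0, 0.02, 0],
  [0.3, 0, 0, 0.02, 0],
  [0.5, 0, 0, 0.02, 0],
  [0.5, 0, 0, 0.02, 0],
  [0.5, 0, 0, 0.02, 0],
  [0.5, 0, 0, 0.4, 0],
  [0.5, 0, 0, 0.9, 0],
  [0.5, 0, 0, 0.9, 0],
])

```text
clock: 15.18
tcp_pos: [0.4694, 0.033, 0.1339]
eef_rot: [175.4, 89.6, 2.7]
wrist_force: [0.6, -0.0, -0.1]
opening: 0.5
```

Run:
```python
from h import *
st();w=snap('wrist','w7.png')
```

```text
t 15.175 [0.4694 0.033  0.1339] plate [-0.0635  0.2486] yaw -82.7 F [ 0.6 -0.  -0.1] op 0.5
```

View pics/w7.png

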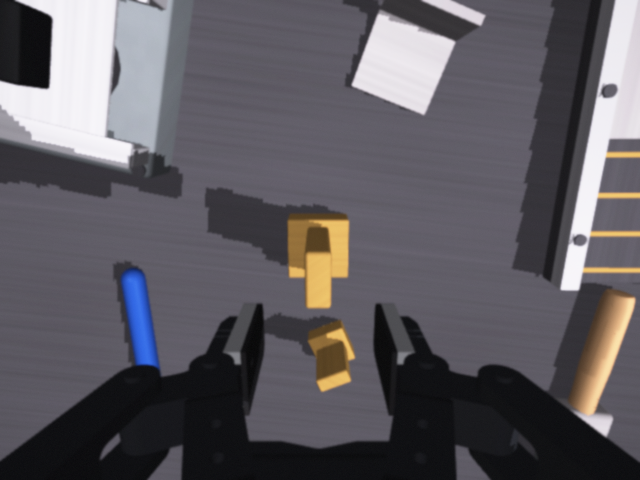

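The push block stands upright on the bench at (318,245). Now to the cover: the rails give a box yaw of −6.35°, and the tab is near (0.560, 0.1795). I'll move above it and measure the tab in the wrist view.

>>> step_arm([
  [0.5, 0.45, 0.4, 0.1, -0.2],
  [0.5, 0.9, 0.8, 0.4, -0.476],
  [0.5, 0.9, 0.8, 0.4, -0.476],
])

```text
clock: 15.6
tcp_pos: [0.5602, 0.1151, 0.1714]
eef_rot: [-160.3, 89.8, 13.5]
wrist_force: [0.3, -0.2, -0.2]
opening: 0.499
```

>>> step_arm([
  [0.5, 0, 0.45, 0, 0],
  [0.5, 0, 0.67, 0, 0],
  [0.5, 0, 0.67, 0, 0],
  [0.5, 0, 0.67, 0, 0],
])

```text
clock: 16.1
tcp_pos: [0.5562, 0.179, 0.1701]
eef_rot: [35.4, 89.9, -151.0]
wrist_force: [-0.3, -0.6, 0.6]
opening: 0.499
```

Run:
```python
from h import *
st();w=snap('wrist','w8.png')
im=w['img'].max(2)
c=proj(w,[[.560,.1795,.085]])[0];print(c)
m=(im<70).astype(np.uint8);m[300:]=0
n,l,s,ce=cv2.connectedComponentsWithStats(m)
for i in range(1,n):
    if s[i,4]>300:
        q=cv2.boxPoints(cv2.minAreaRect(np.argwhere(l==i)[:,::-1].astype(np.float32)))
        print(s[i],ce[i].round(1),q.round(1).tolist())
        print(ray(w,q,.085)[:,:2].round(4).tolist())
```

```text
t 16.1 [0.5562 0.179  0.1701] plate [0.0409 0.3825] yaw -96.32 F [-0.3 -0.6  0.6] op 0.499
[317.22912623 248.06412686]
[ 475  113  144   71 1264] [525.8 130.7] [[473.6000061035156, 115.19999694824219], [581.7999877929688, 59.599998474121094], [618.0, 130.0], [509.79998779296875, 185.6999969482422]]
[[0.625, 0.0876], [0.646, 0.0325], [0.6084, 0.0103], [0.5846, 0.0672]]
[    0   117   380   164 10768] [130.8 192.7] [[-10.0, 160.5], [373.29998779296875, 106.9000015258789], [392.70001220703125, 246.0], [9.399999618530273, 299.5]]
[[0.6302, 0.3532], [0.6352, 0.1409], [0.5563, 0.1349], [0.5481, 0.3704]]
[ 306  214   19   60 1068] [314.8 243.5] [[306.0, 273.0], [306.0, 214.0], [324.0, 214.0], [324.0, 273.0]]
[[0.5451, 0.188], [0.5812, 0.1837], [0.5801, 0.1733], [0.5439, 0.1772]]
[ 404  280  115   20 1258] [450.1 291.1] [[403.29998779296875, 284.6000061035156], [517.9000244140625, 278.79998779296875], [518.7999877929688, 297.1000061035156], [404.20001220703125, 302.8999938964844]]
[[0.531, 0.1299], [0.5272, 0.0608], [0.515, 0.0599], [0.5188, 0.13]]
```

View pics/w8.png

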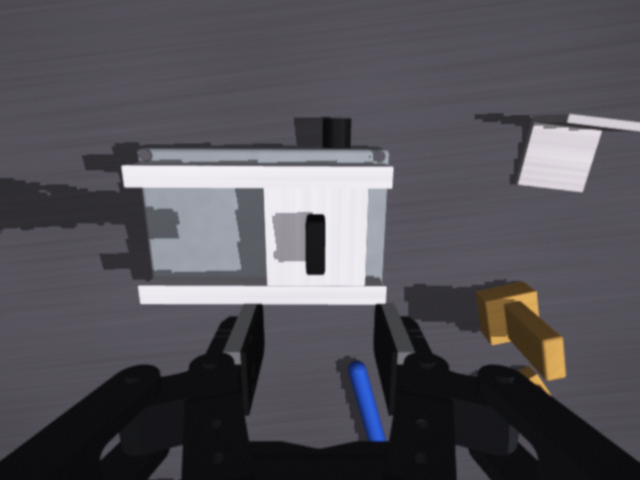

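This 12th picture, my last, shows the tab at (315,243), square between the jaws. From here I'll check by numbers only. Descending and gripping the tab.

>>> step_arm([
  [0.5, 0.045, 0.015, -0.3, 0],
  [0.5, 0.045, 0.015, -0.6, 0],
  [0.5, 0.045, 0.015, -0.8, 0],
  [0.5, 0.045, 0.015, -0.8, 0],
], newtons=40)

```text
clock: 16.65
tcp_pos: [0.5604, 0.1804, 0.0894]
eef_rot: [23.9, 89.8, -162.4]
wrist_force: [-0.2, -0.3, 0.3]
opening: 0.5
```

>>> step_arm([
  [0.5, 0, 0, -0.12, 0],
  [0.5, 0, 0, -0.22, 0],
  [0.5, 0, 0, -0.22, 0],
  [0.05, 0, 0, -0.22, 0],
  [0.05, 0, 0, -0.22, 0],
  [0.05, 0, 0, -0.22, 0],
  [0.05, 0, 0, -0.22, 0],
  [0.05, 0, 0, -0.22, 0],
])

```text
clock: 17.65
tcp_pos: [0.5617, 0.1815, 0.0693]
eef_rot: [-150.8, 90.0, 22.9]
wrist_force: [-0.8, 0.0, 5.6]
opening: 0.124
```

```bash
python3 -c "
from h import *
st()"
```

```text
t 17.65 [0.5617 0.1815 0.0693] plate [0.0466 0.3843] yaw -96.35 F [-0.8  0.   5.6] op 0.124
```

>>> step_arm([
  [0.05, 0.008, 0.07, 0.01, 0],
  [0.05, 0.019, 0.17, 0.01, 0],
  [0.05, 0.03, 0.27, 0.01, 0],
  [0.05, 0.041, 0.37, 0.01, 0],
  [0.05, 0.052, 0.47, 0.01, 0],
  [0.05, 0.062, 0.56, 0.01, 0],
  [0.05, 0.07, 0.63, 0.01, 0],
  [0.05, 0.074, 0.67, 0.01, 0],
  [0.05, 0.074, 0.67, 0.01, 0],
])

```text
clock: 18.77
tcp_pos: [0.5694, 0.2497, 0.0694]
eef_rot: [-142.3, 89.9, 31.4]
wrist_force: [6.0, 1.0, -7.8]
opening: 0.125
```

>>> step_arm([
  [0.05, 0.002, 0.015, 0, 0],
  [0.05, 0.002, 0.02, 0, 0],
  [0.05, 0.002, 0.02, 0, 0],
])

```text
clock: 19.15
tcp_pos: [0.5695, 0.2506, 0.0694]
eef_rot: [155.0, 89.9, -31.3]
wrist_force: [5.5, -3.4, -6.6]
opening: 0.125
```

>>> step_arm([
  [0.05, 0.002, 0.015, 0, 0],
  [0.05, 0.002, 0.02, 0, 0],
  [0.05, 0.002, 0.02, 0, 0],
])

```text
clock: 19.52
tcp_pos: [0.5695, 0.2508, 0.0694]
eef_rot: [94.4, 89.8, -91.8]
wrist_force: [6.0, -12.5, -4.5]
opening: 0.127
```

The cover hit its open stop at y = 0.2508, 70 mm from where I gripped it, so it started about 5 mm ajar. The button should therefore be at about (0.561, 0.176). Releasing and moving over it.

>>> step_arm([
  [0.5, 0, 0, 0, 0],
  [0.5, 0, 0, 0, 0],
  [0.5, 0, 0, 0, 0],
  [0.5, 0, 0, 0.2, 0],
  [0.5, 0, 0, 0.4, 0],
  [0, -0.04, -0.4, 0.4, 0],
  [0, -0.083, -0.77, 0.4, 0],
  [0, -0.083, -0.77, 0.4, 0],
  [0, -0.083, -0.77, 0.4, 0],
  [0, -0.083, -0.77, 0.4, 0],
])

```text
clock: 20.78
tcp_pos: [0.5614, 0.1763, 0.1104]
eef_rot: [-148.3, 89.9, 25.4]
wrist_force: [-0.3, 1.1, 0.9]
opening: -0.002
```

Run:
```python
from h import *
st();t=snap('top');w=snap('wrist')
# tab & button dark blobs in wrist view
im=w['img'].max(2);m=(im<70).astype(np.uint8);m[310:]=0
n,l,s,ce=cv2.connectedComponentsWithStats(m)
for i in range(1,n):
    if s[i,4]>300: print(s[i],ce[i].round(1),ray(w,[ce[i]],.054)[0].round(4),ray(w,[ce[i]],.085)[0].round(4))
print(proj(w,[[.5612,.1763,.054],[.5695,.2508,.085]]))
```

```text
t 20.775 [0.5614 0.1763 0.1104] plate [0.0457 0.3792] yaw -96.3 F [-0.3  1.1  0.9] op -0.002
[ 508  120  132   87 2100] [569.5 143. ] [0.6129 0.0502 0.054 ] [0.6163 0.0686 0.085 ]
[  26  125  369   67 5741] [225.6 156.9] [0.6247 0.2149 0.054 ] [0.6262 0.2077 0.085 ]
[   0  184  109  126 7429] [ 52.8 245.5] [0.5903 0.311  0.054 ] [0.5971 0.2889 0.085 ]
[ 278  227   72   83 3553] [313.6 270.7] [0.5618 0.1791 0.054 ] [0.5731 0.1775 0.085 ]
[ 139  250   45   60 2315] [162.  280.9] [0.5649 0.2597 0.054 ] [0.5757 0.2456 0.085 ]
[[319.12326716 271.15848681]
 [153.69745705 294.77307282]]
```

Button blob at (314,271) against the predicted (319,271), and the tab is at the open end. Pressing.

>>> step_arm([
  [0, 0, 0, -0.3, 0],
  [0, 0, 0, -0.5, 0],
  [0, 0, 0, -0.57, 0],
  [0, 0, 0, -0.6, 0],
  [0, 0, 0, -0.615, 0],
  [0, 0, 0, -0.63, 0],
  [0, 0, 0, -0.63, 0],
  [0, 0, 0, -0.63, 0],
])

```text
clock: 21.88
tcp_pos: [0.5603, 0.1757, 0.0513]
eef_rot: [5.2, 89.9, 178.9]
wrist_force: [-17.1, -3.2, 46.5]
opening: -0.001
```

```bash
python3 -c "
from h import *
st()"
```

```text
t 21.875 [0.5603 0.1757 0.0513] plate [0.0445 0.3787] yaw -96.33 F [-17.1  -3.2  46.5] op -0.001
```

Hard stop at z = 0.0513 with 46 N, higher than the 0.048 I expected. I'll back off and press again slowly to see where contact begins.

>>> step_arm([
  [0, 0, 0, 0.06, 0],
  [0, 0, 0, 0.13, 0],
  [0, 0, 0, 0.13, 0],
  [0, 0, 0, 0.13, 0],
])

```text
clock: 22.38
tcp_pos: [0.5609, 0.1753, 0.0595]
eef_rot: [33.6, 90.0, -152.8]
wrist_force: [0.6, -0.1, -0.6]
opening: 0.0
```

>>> step_arm([
  [0, 0, 0, -0.02, 0],
  [0, 0, 0, -0.02, 0],
])

```text
clock: 22.62
tcp_pos: [0.5609, 0.1753, 0.0575]
eef_rot: [28.1, 90.0, -158.3]
wrist_force: [0.8, -1.2, 1.7]
opening: 0.002
```

>>> step_arm([
  [0, 0, 0, -0.02, 0],
  [0, 0, 0, -0.02, 0],
])

```text
clock: 22.88
tcp_pos: [0.5609, 0.1753, 0.0557]
eef_rot: [57.4, 90.0, -129.0]
wrist_force: [-0.2, -0.6, 2.6]
opening: -0.002
```

>>> step_arm([
  [0, 0, 0, -0.02, 0],
  [0, 0, 0, -0.02, 0],
])

```text
clock: 23.12
tcp_pos: [0.5609, 0.1753, 0.0538]
eef_rot: [-179.6, 90.0, -6.0]
wrist_force: [-0.6, -1.2, 4.2]
opening: 0.002
```

>>> step_arm([
  [0, 0, 0, -0.02, 0],
  [0, 0, 0, -0.02, 0],
])

```text
clock: 23.38
tcp_pos: [0.561, 0.1753, 0.0521]
eef_rot: [-165.4, 90.0, 8.3]
wrist_force: [-2.3, -1.2, 6.6]
opening: 0.003
```

>>> step_arm([
  [0, 0, 0, -0.01, 0],
  [0, 0, 0, -0.01, 0],
])

```text
clock: 23.62
tcp_pos: [0.561, 0.1754, 0.0519]
eef_rot: [-169.2, 90.0, 4.5]
wrist_force: [-5.3, -0.8, 15.2]
opening: 0.002
```

```bash
python3 -c "
from h import *
st();s=bot.sense();print(s['eef_rot'],s['moment'])"
```

```text
t 23.625 [0.561  0.1754 0.0519] plate [0.0452 0.3783] yaw -96.34 F [-5.3 -0.8 15.2] op 0.002
[-169.15895423   89.985188      4.50232005] [-0.27524548  0.70049351 -0.04889425]
```

The force ramps from 1.7 N to about 5–6 N over 6 mm of travel and then hits a hard stop, so the button is fully in. The tips sit about 3 mm below the TCP, which explains the 0.0513. Now back to the tab to shut the cover.

>>> step_arm([
  [0, 0, 0, 0.3, 0],
  [0.2, 0, 0, 0.59, 0],
  [0.5, 0.04, 0.4, 0.59, 0],
  [0.5, 0.085, 0.754, 0.59, 0],
  [0.5, 0.085, 0.754, 0.59, 0],
  [0.5, 0.085, 0.754, 0.59, 0],
])

```text
clock: 24.38
tcp_pos: [0.5687, 0.2503, 0.1092]
eef_rot: [37.0, 89.9, -149.3]
wrist_force: [-0.5, -0.3, -0.2]
opening: 0.498
```

```bash
python3 -c "
from h import *
st()"
```

```text
t 24.375 [0.5687 0.2503 0.1092] plate [0.0623 0.4516] yaw -96.31 F [-0.5 -0.3 -0.2] op 0.498
```

>>> step_arm([
  [0.5, 0.005, 0, -0.2, 0],
  [0.5, 0.005, 0, -0.39, 0],
  [0.5, 0.005, 0, -0.39, 0],
  [0.05, 0.005, 0, -0.39, 0],
  [0.05, 0.005, 0, -0.39, 0],
  [0.05, 0.005, 0, -0.39, 0],
  [0.05, 0.005, 0, -0.39, 0],
])

```text
clock: 25.25
tcp_pos: [0.5702, 0.2505, 0.0713]
eef_rot: [179.2, 90.0, -7.2]
wrist_force: [1.4, -4.0, 2.2]
opening: 0.126
```

>>> step_arm([
  [0.05, -0.008, -0.07, 0, 0],
  [0.05, -0.019, -0.17, 0, 0],
  [0.05, -0.03, -0.27, 0, 0],
  [0.05, -0.041, -0.37, 0, 0],
  [0.05, -0.052, -0.47, 0, 0],
  [0.05, -0.063, -0.57, 0, 0],
  [0.05, -0.073, -0.66, 0, 0],
  [0.05, -0.08, -0.72, 0, 0],
  [0.05, -0.08, -0.72, 0, 0],
])

```text
clock: 26.38
tcp_pos: [0.5619, 0.1775, 0.0712]
eef_rot: [101.6, 90.0, -84.8]
wrist_force: [-0.3, -2.1, 6.8]
opening: 0.13
```

>>> step_arm([
  [0.05, -0.002, -0.02, 0, 0],
  [0.05, -0.002, -0.02, 0, 0],
])

```text
clock: 26.62
tcp_pos: [0.5617, 0.1759, 0.0712]
eef_rot: [132.4, 90.0, -54.0]
wrist_force: [-0.3, 0.1, 7.0]
opening: 0.127
```

>>> step_arm([
  [0.05, -0.002, -0.015, 0, 0],
  [0.05, -0.002, -0.015, 0, 0],
])

```text
clock: 26.88
tcp_pos: [0.5617, 0.1758, 0.0713]
eef_rot: [-109.8, 89.9, 63.8]
wrist_force: [-0.7, 7.0, 5.8]
opening: 0.129
```

```bash
python3 -c "
from h import *
st()"
```

```text
t 26.875 [0.5617 0.1758 0.0713] plate [0.046  0.3786] yaw -96.39 F [-0.7  7.   5.8] op 0.129
```

The cover is at its shut stop after 75 mm of travel. Releasing and retreating, then a final numeric check.

>>> step_arm([
  [0.5, 0, 0, 0, 0],
  [0.5, 0, 0, 0, 0],
  [0.5, 0, 0, 0, 0],
  [0.5, 0, 0, 0.3, 0],
  [0.5, 0, 0, 0.6, 0],
  [0.5, 0, 0, 1, 0],
  [0.5, 0, 0, 1, 0],
])

```text
clock: 27.75
tcp_pos: [0.5635, 0.1756, 0.1739]
eef_rot: [-158.8, 89.7, 14.8]
wrist_force: [0.3, -0.1, -0.1]
opening: 0.502
```

>>> step_arm([
  [0.5, -0.3, -0.4, 0.4, 0],
  [0.5, -0.6, -0.9, 0.6, 0],
  [0.5, -0.6, -0.9, 0.6, 0],
  [0.5, -0.6, -0.9, 0.6, 0],
])

```text
clock: 28.25
tcp_pos: [0.5014, 0.0851, 0.2303]
eef_rot: [-8.6, 90.0, 165.0]
wrist_force: [0.6, 1.2, -0.1]
opening: 0.502
```

Run:
```python
from h import *
st();w=snap('wrist','f_w.png');t=snap('scene','f_s.png')
im=w['img']; g=im.max(2)
def blobs(m,z,amin=150):
    n,l,s,ce=cv2.connectedComponentsWithStats(m.astype(np.uint8))
    for i in range(1,n):
        if s[i,4]>amin and ce[i][1]<330: print(s[i],ce[i].round(1),ray(w,[ce[i]],z)[0].round(4))
print('dark');blobs(g<70,.085)
hsv=cv2.cvtColor(im,cv2.COLOR_RGB2HSV)
print('brass');blobs((hsv[...,1]>110)&(hsv[...,0]>10)&(hsv[...,0]<32)&(hsv[...,2]>80),.022)
print('exp tab,foot,handle top',proj(w,[[.5617,.1758,.085],[.466,.033,.022],[.466,.033,.08]]).round(1).tolist())
# blank in scene: marks predicted vs dark dots
b=PR@[.043,.043]+PO
P=np.array([[.083,.073],[.083,.013],[.003,.013],[.003,.073]])@PR.T+PO
q=proj(t,np.c_[P,np.full(4,.022)]);print('pred blank scene',q.round(1).tolist())
x0,y0=q.min(0).astype(int)-2;x1,y1=q.max(0).astype(int)+3
sub=t['img'][y0:y1,x0:x1].max(2)
n,l,s,ce=cv2.connectedComponentsWithStats((sub<110).astype(np.uint8))
for i in range(1,n):
    if 8<s[i,4]<200:
        X=ray(t,[ce[i]+[x0,y0]],.022)[0];print('mark',s[i,4],(PR.T@(X[:2]-PO)).round(4))
```

```text
t 28.25 [0.5014 0.0851 0.2303] plate [-0.0252  0.2962] yaw -96.4 F [ 0.6  1.2 -0.1] op 0.502
dark
[ 509    0   51  229 7640] [534.6 109.5] [ 0.568 -0.069  0.085]
[602  18  14  14 154] [608.7  24.5] [ 0.6141 -0.113   0.085 ]
[ 180   60   46   27 1067] [204.1  73.6] [0.6152 0.1487 0.085 ]
[337  60 119  65 945] [389.   73.1] [0.602  0.0272 0.085 ]
[  0  97  14  15 186] [  5.9 104. ] [0.6108 0.2841 0.085 ]
[   0  117   56   93 2442] [ 27.8 179. ] [0.5607 0.2858 0.085 ]
[ 172  139   27   48 1055] [185.  162.4] [0.56   0.1733 0.085 ]
[ 290  213   98   49 2340] [328.8 234.9] [0.4963 0.0783 0.085 ]
[ 561  221   49  189 3994] [582.1 317.6] [ 0.407  -0.1127  0.085 ]
[235 285  17  22 160] [241.1 293.7] [0.4569 0.1508 0.085 ]
brass
[577 110  63  19 255] [608.7 118.5] [ 0.5523 -0.1617  0.022 ]
[578 141  62  18 240] [609.1 149.3] [ 0.5271 -0.1644  0.022 ]
[580 171  60  17 225] [609.6 178.7] [ 0.5019 -0.1673  0.022 ]
[581 199  59  17 211] [610.4 206.9] [ 0.4768 -0.1705  0.022 ]
[ 354  216   51   69 2146] [381.8 247.8] [0.4615 0.0317 0.022 ]
[ 599  224   26   96 1198] [608.  268.8] [ 0.4181 -0.1739  0.022 ]
[392 294  34  40 449] [409.3 309.7] [0.3967 0.0096 0.022 ]
exp tab,foot,handle top [[180.9, 160.4], [380.0, 243.3], [391.0, 264.5]]
pred blank scene [[273.1, 265.3], [255.9, 248.9], [284.4, 230.9], [301.9, 246.2]]
mark 24 [-0.0141  0.0292]
mark 83 [0.1039 0.0455]
mark 150 [0.0415 0.1002]
```

```bash
python3 -c "
from h import *
bot.finish_job();st()"
```

```text
the job is handed in; nothing more can be done
the job is handed in; nothing more can be done
```

I did every step of the task and handed the job in at about 28 s on the robot's clock; the hand-in reports no verdict.

- **Blank:** I pushed it against the far stop and then the left stop with the larger brass block. The push force rose at both stops with almost no further motion. In the wrist view afterwards, its corners lay within about 1 px of the predicted home position.
- **Push block:** It went back near its original spot on the bench. The wrist view showed it upright, and the final colour check found it where I left it.
- **Cover and button:** I slid the cover to its open stop. The button then pressed in through its full 6 mm, with the force rising from about 1.7 N to about 6 N. After that I slid the cover back 75 mm to its shut stop. The gripper ended clear of everything.

**What went less well:**
- **Button press:** The first press was harder than planned, about 46 N at the wrist, because the fingertips reach about 3 mm below the tool point. I then pressed again gently.
- **Setting down the block:** I briefly pressed it onto the bench with about 35 N before easing off.
- **Last blank check:** The final look for the blank's marks in the scene camera found nothing usable. The blank's end position therefore rests on the earlier wrist view; nothing went near it after that.
- **Bystanders:** I made no measured final check of these and saw no contact with them.

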